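# Clamp a reagent bottle on the platform shaker

### The arm

A 6-joint arm with a two-finger parallel gripper is mounted at the origin on a cart in front of the work surface, level with it; the furniture and walls round the work are solid. World frame = base frame: x ahead of the robot, y to its left, z up, the work surface at z = 0. Lengths are in m, angles in rad, forces in N, time in s.
With the tool pointing down it reaches from about 0.35 to 0.95 m from the base axis. Payload 17.4 kg.
Tool frame: the origin (TCP) lies midway between the tips of the shut fingers; the grasp point (between the pads) lies robot.pinch_z behind it (robot.pinch_z is the distance from the TCP to the grasp point, in m); z points along the fingers, x is the direction in which the jaws open and shut, and the axes are right-handed (so a half turn about z gives the same grasp; the last joint's range is limited). The gripper opens to 93 mm and grips with 3 to 60 N. Pads are 15 mm wide; open, the fingers measure 128 mm over their backs; the gripper's body (75 mm by 188 mm) begins 65 mm behind the grasp point.
Start: joints at [-1.198, 0.116, 1.442, -0, 1.584, -0.038], TCP at [0.27, -0.619, 0.219] pointing down, gripper open.
Joint ranges: [-2.83, 2.83], [-0.83, 2.19], [0.07, 2.5], [-1.14, 4.28], [0.01, 3], [-2.97, 2.97]. Speed limits (rad/s): [1.89, 1.89, 2.22, 3.14, 3.14, 3.14].

### API

Orientations are given as a unit quaternion [x, y, z, w].
In Python, from station import robot, optics, job, silhouettes, tip_of, read_time_s, read_joint_pos, read_qd, read_joint_torque, read_tool_pos, read_tool_rot, read_ft_force, read_wrist_torque, read_grip_width gives the robot as it stands. Calls block until the motion is done:
- robot.goto(position, orientation): joint-space move of the TCP to a pose.
- robot.line_to(position, vel=0.15, ori=None, max_force=None): straight line of the TCP; ori=None keeps the orientation; vel is the mean speed in m/s. With max_force (N) it stops when the force on the tool has changed by that much, and returns True; else False.
- robot.set_joints(angles): joint-space move.
- robot.gripper_to(opening, effort=None): finger opening in m; effort is the grip in N (None keeps the last); returns when the fingers have stopped.
- robot.sleep(seconds).
- robot.inverse_kinematics(position, orientation): joint angles nearest the present ones, or None.
- optics.grab_frame(name): name is "side" or "top"; returns the picture (480x640x3 uint8, blue, green, red); there is no depth.
- optics.camera_params(name): a dict with "intrinsics" (3x3 intrinsics, pixels), "k1" (the pictures are not rectified: a ray, as slopes to the right and down, at radius r is drawn at 1 + k1 r^2 times it, then the intrinsics apply), "rvec" (rotation vector, rad) and "tvec" (3), from world to camera coordinates, as OpenCV has them. Camera axes: x right, y down, z forward; pixel columns grow to the right and rows downward; lengths in m; the calibration is good to about 2 mm. A picture is of the moment at which its call begins. camera_params takes no time and is no camera call.
A pose or a line that the arm cannot do raises robot.MotionError and nothing moves.
- job.job_done(): hands the job in, once; it reports no verdict.
Trained networks look in the newest picture that a camera, given by its name, has taken for a name from the list of things; names that differ only in an ending like _2 or _b are one class to them, and where a whole thing is asked for, a point or a joint stands for the part that bears it (a point fixed in the world has none). Each returns a list of dicts, best first, with "score" (0 to 1); they miss things now and then, are a little off and sometimes report something else, mostly with a low value. They report only what shows in the picture. A call takes as long as a camera call. They do not tell look-alikes from the thing itself.
- silhouettes(camera, label): "region" (480x640 bool, what is visible of it).
- tip_of(camera, label): "centre" ([x, y, z] in m, in world coordinates, good to about 4 mm: a listed point, or the origin of a listed thing).
Readings, each from a call of its own:
- read_time_s(): time.
- read_joint_pos(): joint angles.
- read_qd(): joint speeds.
- read_joint_torque(): joint torques, N m.
- read_tool_pos(): TCP position.
- read_tool_rot(): TCP orientation.
- read_ft_force(): force on the tool from outside, world axes, zero at the start.
- read_wrist_torque(): the same for the moment, N m.
- read_grip_width(): finger opening in m.
Only numpy, scipy, OpenCV 4.12 (cv2) and the standard library are available. Lean on these libraries where they do the work, as an engineer would, in place of code of your own. Each camera call takes 0.05 s, during which the arm holds its last target.

### The job

Stand the tallest of the three small reagent bottles upright on the shaker platform in front of the vee block, and slide the jaw up so that it holds the bottle snugly in the vee. The clamp knob sits crossed on its thread: do not force it forwards, but turn it backwards (anticlockwise from above) until it drops onto its thread, then turn it forwards (clockwise) down to its stop and on until its torque-limiting wing handle gives. Let go, and leave the other things on the bench where they are.

Things in the scene. Friction and masses are not known exactly. Their poses are not given: they have to be found in the camera images.
- shaker: Fixed platform shaker, white housing 290 x 160 mm with an aluminium platform whose top is 50 mm above the bench. Origin: centre of its underside. Its own +x is the direction in which the jaw closes, towards the black vee block near its +x end (40 mm high, opening towards -x, at x = 94 to 131 mm); its +y side (control panel) faces the robot. The knob axis lies at local x = -99 mm + carriage, y = 0.
- nest (a point): Point on the shaker where the middle of the bottle (half-way up it) is when the bottle stands on the platform fully home in the vee: 80 mm from the shaker's centre along its +x, 96.5 mm above the bench. Axes as the shaker's. A bottle stood 10 to 20 mm short of it (towards -x) is pushed home by the jaw; stand it centred sideways to 4 mm, for the vee centres it only in part.
- carriage (a joint): Slide of the jaw carriage along the shaker's +x, m: 0 fully open, 0.055 when the jaw face just touches a bottle that is home in the vee, hard end at 0.065. Rubs with about 5 N; stays where it is left; gripping the knob off its axis can shift it a millimetre or two.
- jaw_grip (a point): Point to grip on the upright black jaw plate of the carriage: centre of the plate, 55 mm above the platform (plate 14 mm thick along x, 50 mm wide along y, top 72 mm above the platform, 17 mm above this point). Grip it across its 50 mm width (fingers closing along y) and slide. The flat jaw face is 7 mm ahead (+x) of this point; the knob axis is 92 mm behind it (-x). Axes as the shaker's.
- knob_grip (a point): Point to grip on the grey wing handle, on the knob's vertical axis, 11 mm below the handle's top. The handle is a bar 68 mm long (own x), 14 mm thick (own y: grip across this), 32 mm tall; the black knob beneath (54 mm diameter) begins 21 mm below this point. It floats up to 4 mm sideways on light springs. Height above the bench: 121 mm while the knob is crossed, 111 mm once dropped.
- clamp_knob (a joint): Angle of the knob, rad, growing as it is turned forwards (clockwise from above). 0 is a hard stop backwards. Crossed, the knob rests on the thread's end between about 0.5 and 1.7; at 1.7 it jams. Turned back below 0.45 it can drop. Once dropped it runs freely forwards to the hard stop at 2.6 (friction 0.05 N m; from about 2.0 on a brake that locks the carriage bites and adds to it, still below 0.3 N m).
- knob_drop (a joint): How far the knob has dropped on its stud, m: 0 crossed (high), 0.010 dropped onto the thread. A spring of about 6 N pulls it down; firmly gripping fingers hold it up, so it drops when the grip is opened or eased, or when it is pushed down. After 0.5 rad of forward turn the thread holds it down.
- knob_handle (a joint): Torque-limiting joint between wing handle and knob, rad: 0 as found, at most 0.35. The handle drives the knob rigidly backwards, and forwards up to 0.3 N m; above that it gives way clockwise relative to the knob and stays there.
- bottle_mid (a point): Middle (half-way up, on the axis) of the bottle to be clamped: dark round bottle with a grey cap, 51 mm diameter, 93 mm tall, the tallest of the three; straight-sided to about 60 mm above its foot, 0.15 kg. Its z axis is the bottle's axis.
- small_bottle_a: Bystander: bottle 43 mm diameter, 77 mm tall. Origin: centre of its foot.
- small_bottle_b: Bystander: bottle 47 mm diameter, 79 mm tall. Origin: centre of its foot.
- beaker: Bystander: glass beaker 75 mm wide, 97 mm tall. Origin: centre of its foot.
- dropper: Bystander: dropper bottle 51 mm diameter, 143 mm tall. Origin: centre of its foot.
- tips: Bystander: pipette tip box 94 x 118 x 78 mm. Origin: centre of its underside.
Things that resemble listed ones, but are neither listed nor needed, are in the scene too. What is shaped like the part that bears bottle_mid but orange or turquoise is not meant.

How it is judged:
By the outcome, as a careful person would: the job done as asked, in the order asked, and still so for the second after the job is handed in, with the robot touching nothing.
It also fails if it takes over 69 s, if anything falls off the work surface, if the arm or the gripper's body presses on something with over 40 N, if the wrist force passes 120 N, or if a joint passes its speed limit or range.

## Working session

There is one attempt and no reset: what is moved stays moved. The work goes in short steps, each a Python script; the robot and the scene stay as the last script left them, time stands still between calls to the robot, and variables do not carry over. Pictures are saved under pics/ and viewed, and the job is handed in when it is done.

```bash
ls -la; mkdir -p pics; python3 - <<'E'
from station import *
import cv2
for n in("side","top"):
    im=optics.grab_frame(n); cv2.imwrite(f"pics/{n}0.png",im)
    print(n,optics.camera_params(n))
print(read_time_s(),robot.pinch_z,read_grip_width(),read_tool_pos(),read_tool_rot())
E
```

```text
total 12
drwxr-xr-x  3 agent agent 4096 Dec  7 15:15 .
drwxr-xr-x 23 root  root  4096 Dec  7 15:15 ..
drwxr-xr-x  2 agent agent 4096 Dec  7 15:15 pics
side {'intrinsics': array([[448.00628628,   0.        , 318.78399566],
       [  0.        , 448.00628628, 240.9482654 ],
       [  0.        ,   0.        ,   1.        ]]), 'k1': 0.01588206422820114, 'rvec': array([ 1.25278947,  2.55893095, -0.62463359]), 'tvec': array([ 0.31990888, -0.3858846 ,  1.36933938])}
top {'intrinsics': array([[576.58152984,   0.        , 323.26599871],
       [  0.        , 576.58152984, 240.13927714],
       [  0.        ,   0.        ,   1.        ]]), 'k1': -0.039962247416188396, 'rvec': array([ 2.20652347, -2.16516918,  0.06670965]), 'tvec': array([0.02999092, 0.58499357, 1.5873482 ])}
0.1 0.0188 0.09290333121406398 [ 0.2694746  -0.61868144  0.21798309] [ 8.36460778e-01 -5.48026550e-01 -4.28221072e-04 -2.90389585e-04]
```

View pics/side0.png

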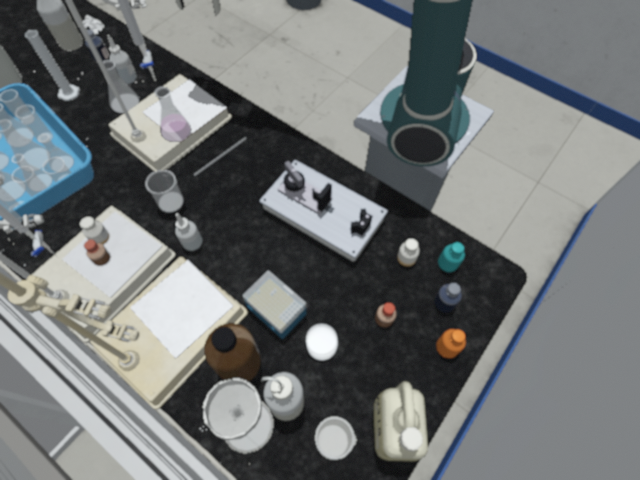

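View pics/top0.png

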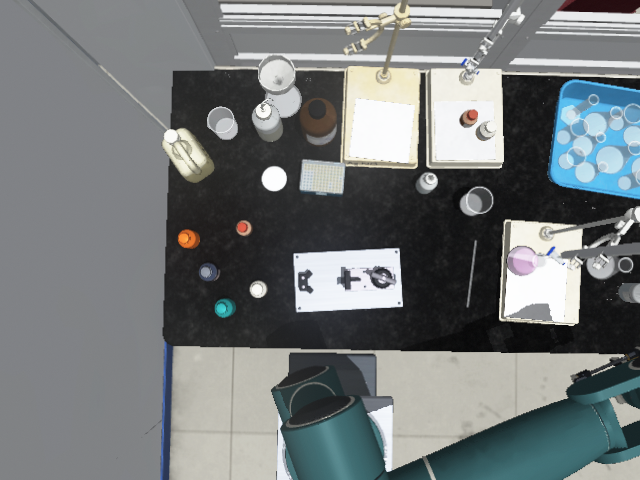

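```bash
cat > h.py <<'E'
from station import *
import numpy as np, cv2
from scipy.spatial.transform import Rotation as R
def cam(n):
    p=optics.camera_params(n); Rm=cv2.Rodrigues(p["rvec"])[0]; return p,Rm,p["tvec"]
def proj(n,P):
    p,Rm,t=cam(n); c=np.atleast_2d(P)@Rm.T+t; s=c[:,:2]/c[:,2:]; r2=(s**2).sum(1,keepdims=True)
    s=s*(1+p["k1"]*r2); K=p["intrinsics"]; return s*K[0,0]+K[:2,2]
def ray(n,uv):
    p,Rm,t=cam(n); K=p["intrinsics"]; d=(np.asarray(uv,float)-K[:2,2])/K[0,0]; s=d.copy()
    for _ in range(20): s=d/(1+p["k1"]*(s@s))
    v=Rm.T@np.array([*s,1]); return -Rm.T@t, v/np.linalg.norm(v)
def atz(n,uv,z):
    o,v=ray(n,uv); return o+v*(z-o[2])/v[2]
def tri(a,b):  # a: uv top, b: uv side
    o1,v1=ray("top",a);o2,v2=ray("side",b)
    A=np.c_[v1,-v2]; s=np.linalg.lstsq(A,o2-o1,rcond=None)[0]
    p,q=o1+s[0]*v1,o2+s[1]*v2; return (p+q)/2,np.linalg.norm(p-q)
def down(yaw):  # tool x (jaw dir) at yaw from world x, z down
    c,s=np.cos(yaw),np.sin(yaw)
    return R.from_matrix(np.array([[c,s,0],[s,-c,0],[0,0,-1]])).as_quat()
E
python3 - <<'E'
from h import *
for n in("top","side"):
    im=optics.grab_frame(n)
    for l in("shaker","jaw_grip","knob_grip","bottle_mid","small_bottle_a","dropper","beaker"):
        print(n,l,[(np.round(d["centre"],4).tolist(),round(d["score"],2)) for d in tip_of(n,l)])
    im2=im.copy()
    cv2.imwrite(f"pics/{n}1.png",cv2.resize(im[210:330,160:420] if n=="top" else im[150:370,250:510],None,fx=3,fy=3 if n=="top" else 3,interpolation=cv2.INTER_CUBIC)[:600,:800])
E
```

```text
top shaker [([0.4739, -0.0241, 0.0017], 0.56)]
top jaw_grip [([0.4449, 0.217, 0.0013], 0.66), ([0.4773, -0.0289, 0.1042], 0.61)]
top knob_grip [([0.4789, -0.116, 0.1208], 0.5)]
top bottle_mid [([0.481, -0.1175, 0.1169], 0.69), ([0.3894, 0.3102, 0.0472], 0.63), ([0.5778, 0.4155, 0.0448], 0.6), ([0.4902, 0.3563, 0.0455], 0.57)]
top small_bottle_a [([0.6123, 0.2637, -0.0039], 0.7), ([0.4453, 0.2168, 0.0001], 0.46), ([0.7556, 0.0461, -0.0064], 0.19)]
top dropper [([0.7491, -0.2426, 0.0016], 0.58)]
top beaker [([0.6954, -0.372, -0.0017], 0.97)]
side shaker [([0.4764, -0.0305, -0.0082], 0.79)]
side jaw_grip [([0.4766, -0.0244, 0.1073], 0.61), ([0.6947, -0.3714, 0.0007], 0.57), ([0.486, 0.3545, 0.0423], 0.42)]
side knob_grip [([0.4812, -0.1161, 0.1218], 0.46)]
side bottle_mid [([0.5788, 0.4178, 0.05], 0.78), ([0.394, 0.3042, 0.0477], 0.74), ([0.7501, 0.0509, -0.0005], 0.64), ([0.4892, 0.3535, 0.0446], 0.57)]
side small_bottle_a [([0.4463, 0.2168, -0.002], 0.83), ([0.6126, 0.262, -0.002], 0.82), ([0.4773, -0.0264, -0.0032], 0.74)]
side dropper [([0.7443, -0.2401, 0.0004], 0.73), ([0.4775, -0.0294, -0.0042], 0.69)]
side beaker []
```

View pics/top1.png

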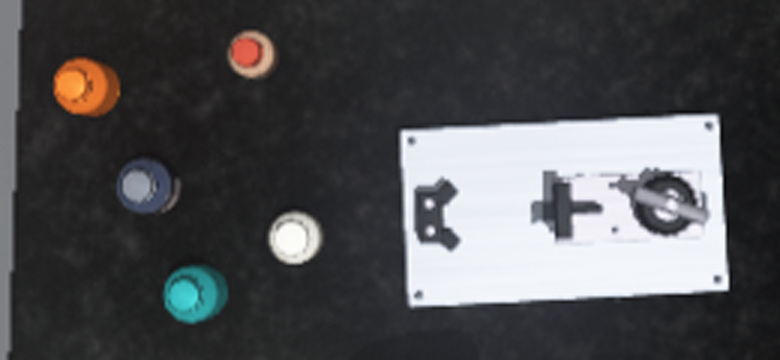

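View pics/side1.png

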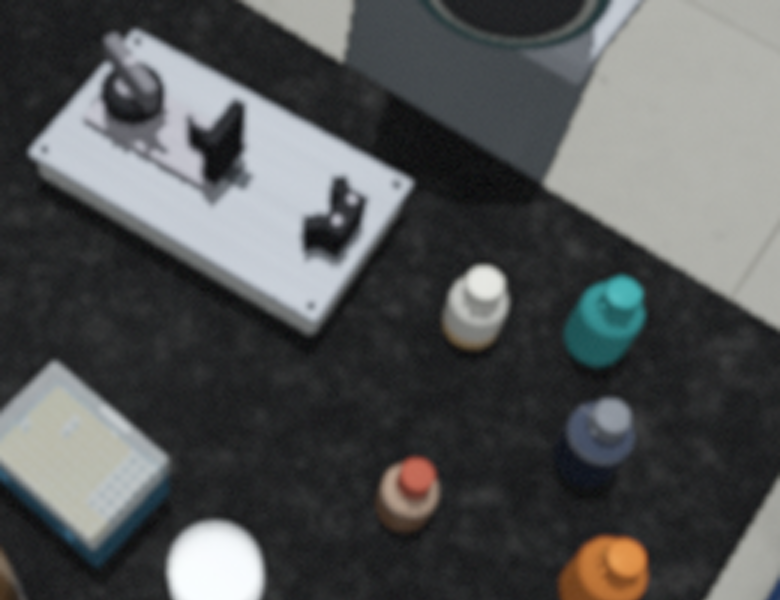

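Dark bottle candidates in the top image are: dark blue with grey cap (209,271), orange (188,239), turquoise (225,308), red-capped (243,228) and white (258,289). The dark, grey-capped one matches the description, and the crop confirms it. Next I'll fit the shaker's pose and the handle angle.

```bash
python3 - <<'E'
from h import *
im=optics.grab_frame("top"); g=cv2.cvtColor(im,cv2.COLOR_BGR2GRAY)
m=np.zeros_like(g); m[235:325,280:420]=(g[235:325,280:420]>150)*255
n,l,st,c=cv2.connectedComponentsWithStats(m); k=1+np.argmax(st[1:,4]); 
cn=max(cv2.findContours((l==k).astype(np.uint8),cv2.RETR_EXTERNAL,cv2.CHAIN_APPROX_NONE)[0],key=cv2.contourArea)[:,0]
for z in(0.045,0.05):
    W=np.array([atz("top",u,z)[:2] for u in cn])
    r=cv2.minAreaRect((W*1000).astype(np.float32)); print(z,r)
# refine by silhouette
print([ (d["score"]) for d in silhouettes("top","shaker")])
big=cv2.resize(im[240:320,285:412],None,fx=6,fy=6,interpolation=cv2.INTER_CUBIC); cv2.imwrite("pics/shk.png",big)
for lab in("bottle_mid","knob_grip","jaw_grip"):
  for n in("top","side"):
    optics.grab_frame(n)
    for d in silhouettes(n,lab):
      v,u=np.nonzero(d["region"]); print(lab,n,round(d["score"],2),len(u),u.mean().round(1),v.mean().round(1),u.min(),u.max(),v.min(),v.max())
E
```

```text
0.045 ((476.18035888671875, -27.490859985351562), (161.27452087402344, 290.33282470703125), 4.074615001678467)
0.05 ((476.1900634765625, -27.299560546875), (160.76332092285156, 289.4125061035156), 4.074615955352783)
[0.83]
bottle_mid top 0.79 285 224.6 307.7 215 234 299 316
bottle_mid top 0.58 340 188.5 239.7 178 199 230 249
bottle_mid top 0.55 321 208.8 272.0 199 219 263 281
bottle_mid side 0.84 549 451.4 256.3 438 464 242 270
bottle_mid side 0.77 617 447.5 297.6 434 461 284 312
bottle_mid side 0.66 591 451.3 343.0 437 465 329 356
knob_grip top 0.73 177 382.6 278.4 370 396 272 284
knob_grip side 0.56 180 293.2 173.3 285 301 162 185
jaw_grip top 0.65 1073 368.7 278.9 344 395 267 291
jaw_grip side 0.55 1235 304.3 190.2 278 331 163 211
```

View pics/shk.png

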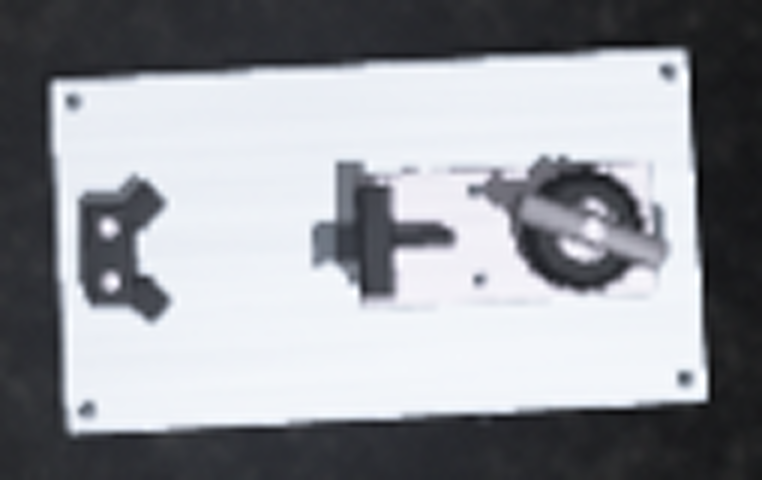

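```bash
python3 - <<'E'
from h import *
im=optics.grab_frame("top"); g=cv2.cvtColor(im,cv2.COLOR_BGR2GRAY)
m=np.zeros_like(g); m[235:325,280:420]=(g[235:325,280:420]>150)*255
n,l,st,c=cv2.connectedComponentsWithStats(m); k=1+np.argmax(st[1:,4]); 
cn=max(cv2.findContours((l==k).astype(np.uint8),cv2.RETR_EXTERNAL,cv2.CHAIN_APPROX_NONE)[0],key=cv2.contourArea)[:,0]
W=np.array([atz("top",u,.05)[:2] for u in cn])
C=np.array([.4762,-.0273]); a=np.radians(94.07)
for it in range(3):
    ex=np.array([np.cos(a),np.sin(a)]);ey=np.array([-ex[1],ex[0]])
    L=np.c_[(W-C)@ex,(W-C)@ey]
    out=[]
    for ax,s in((1,1),(1,-1),(0,1),(0,-1)):
        h=(.145,.08)[ax]; o=1-ax; ho=(.145,.08)[o]
        sel=(abs(L[:,ax]-s*h)<.006)&(abs(L[:,o])<ho-.01)
        f=np.polyfit(L[sel,o],L[sel,ax],1); out.append((f[0],f[1]))
    print(np.degrees(a),[(round(np.degrees(x),2),round(y*1000,2)) for x,y in out])
    da=np.mean([out[0][0],out[1][0]]) ; 
    C=C+ex*(out[2][1]+out[3][1])/2+ey*(out[0][1]+out[1][1])/2; a+=da
print("C",C,np.degrees(a),"cam",[-cam(n)[1].T@cam(n)[2] for n in("top","side")])
ex=np.array([np.cos(a),np.sin(a)]);ey=np.array([-ex[1],ex[0]])
loc=lambda p:((np.array(p)[:2]-C)@ex,(np.array(p)[:2]-C)@ey)
cr=lambda x,y:(285+x/6-.4,240+y/6-.4)
h1,h2=atz("top",cr(520,208),.132),atz("top",cr(663,250),.132)
print("handle",loc(h1),loc(h2),loc((h1+h2)/2),np.linalg.norm(h1-h2),np.degrees(np.arctan2(*(h1-h2)[1::-1])))
for p in((358,180),(393,180),(393,298),(360,298)): print("jaw",np.round(loc(atz("top",cr(*p),.122)),4))
# bottle: cap top and silhouette
for p in((139.5,185.5),): # from crop x3 offset 160,210 cap
    print("cap z.093",atz("top",(160+p[0]/3-.33,210+p[1]/3-.33),.093))
side=optics.grab_frame("side")
# overlay on side: shaker top corners, nest, etc.
def wl(x,y,z): return np.r_[C+ex*x+ey*y,z]
im2=cv2.resize(side,None,fx=3,fy=3,interpolation=cv2.INTER_CUBIC)
for P in [wl(sx*.145,sy*.08,.05) for sx in(-1,1) for sy in(-1,1)]+[wl(.094,0,.09),wl(-.145,-.08,0),wl(.08,0,.05)]:
    u=proj("side",P)[0]; cv2.circle(im2,tuple(np.int32(u*3+1)),4,(0,0,255),1)
cv2.imwrite("pics/ov.png",im2[420:900,740:1440]); cv2.imwrite("pics/sb.png",cv2.resize(side[270:330,420:490],None,fx=8,fy=8,interpolation=cv2.INTER_CUBIC))
b=silhouettes("side","bottle_mid")
E
```

```text
94.07000000000001 [(np.float64(0.05), np.float64(79.02)), (np.float64(0.04), np.float64(-79.04)), (np.float64(0.15), np.float64(143.26)), (np.float64(0.14), np.float64(-143.34))]
94.11568054105949 [(np.float64(0.0), np.float64(79.03)), (np.float64(-0.0), np.float64(-79.03)), (np.float64(0.19), np.float64(143.3)), (np.float64(0.19), np.float64(-143.3))]
94.1156850003042 [(np.float64(0.0), np.float64(79.03)), (np.float64(-0.0), np.float64(-79.03)), (np.float64(0.19), np.float64(143.3)), (np.float64(0.19), np.float64(-143.3))]
C [ 0.47620831 -0.02734089] 94.11568500074043 cam [array([0.47924237, 0.03285813, 1.62235579]), array([0.98054792, 0.33399006, 1.02631154])]
handle (np.float64(-0.058628267619630685), np.float64(-0.01062595578676984)) (np.float64(-0.11899356357800175), np.float64(0.01064928325939453)) (np.float64(-0.08881091559881622), np.float64(1.1663736312344653e-05)) 0.06400472445541162 74.70110923387126
jaw [ 0.01   -0.0265]
jaw [-0.0052 -0.0257]
jaw [-0.0023  0.0252]
jaw [0.0119 0.0245]
cap z.093 [0.49019238 0.34998076 0.093     ]
```

View pics/ov.png

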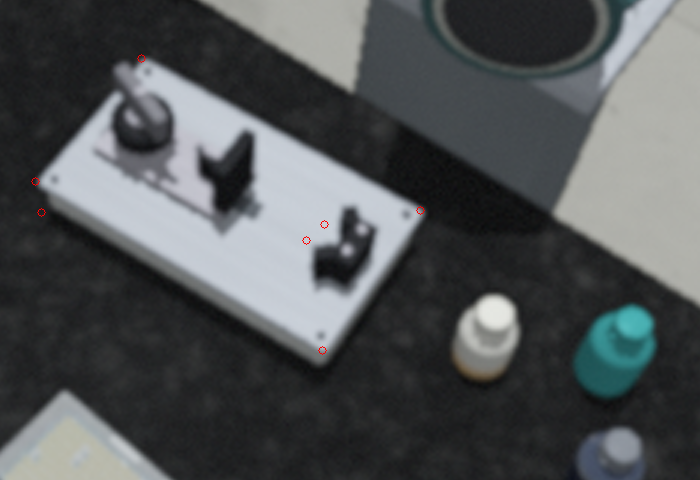

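View pics/sb.png

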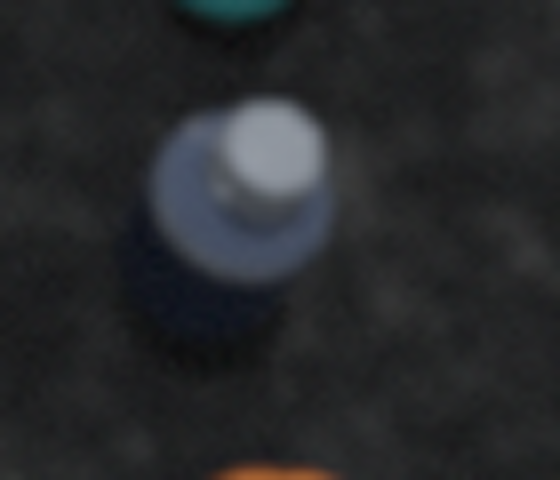

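```bash
python3 - <<'E'
from h import *
im=optics.grab_frame("top"); cv2.imwrite("pics/tb.png",cv2.resize(im[250:295,180:240],None,fx=10,fy=10,interpolation=cv2.INTER_CUBIC))
s=(420+273/8-.44,270+147/8-.44); t=(160+139.5/3-.33,210+185.5/3-.33)
print(atz("side",s,.093),tri(t,s))
for q in((.49,.350),(.49,.354)): print([proj(n,[*q,z]).round(1) for n in("top","side") for z in(0,.06,.093)])
for n in("top","side"):
    optics.grab_frame(n)
    for i in range(3): print(n,[np.round(d["centre"],4) for d in tip_of(n,"bottle_mid") if abs(d["centre"][0]-.49)<.03])
E
```

```text
[0.49045518 0.35393577 0.093     ] (array([0.48963651, 0.35233333, 0.08999685]), np.float64(0.0035806204881733256))
[array([[213. , 271.9]]), array([[208.7, 271.7]]), array([[206.2, 271.6]]), array([[441.6, 301.2]]), array([[448.3, 292.2]]), array([[452.2, 286.8]])]
[array([[211.6, 271.9]]), array([[207.2, 271.7]]), array([[204.7, 271.5]]), array([[443.1, 302.2]]), array([[449.8, 293.2]]), array([[453.8, 287.8]])]
top [array([0.4862, 0.3552, 0.0457])]
top [array([0.4862, 0.3552, 0.0457])]
top [array([0.4862, 0.3552, 0.0457])]
side [array([0.4908, 0.3535, 0.044 ])]
side [array([0.4908, 0.3535, 0.044 ])]
side [array([0.4908, 0.3535, 0.044 ])]
```

View pics/tb.png

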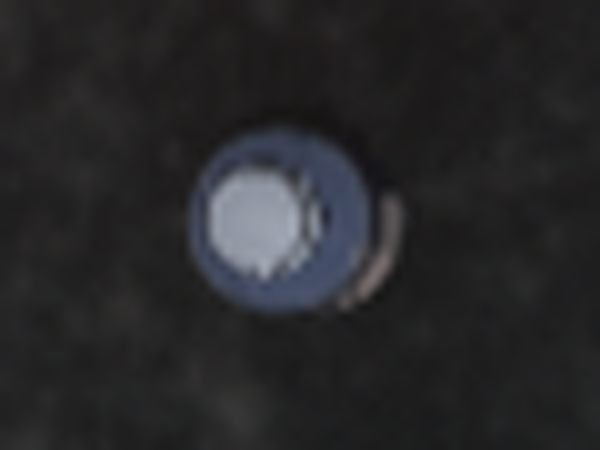

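```bash
python3 - <<'E'
from h import *
print(read_time_s(), [atz("top",p,z) for p,z in(((548,232),.02),((620,255),.4))])
robot.line_to([0.19,-0.435,0.27],vel=0.3); print(read_time_s())
q=down(-1.09); 
robot.goto([.49,.352,.17],q); print(read_time_s(),read_joint_pos(),read_tool_pos())
robot.gripper_to(.085,20)
im=optics.grab_frame("top"); cv2.imwrite("pics/t2.png",im[150:350,120:440]); im=optics.grab_frame("side"); cv2.imwrite("pics/s2.png",im[130:400,240:560])
print(read_time_s(),read_ft_force())
E
```

```text
2.2 [array([ 0.61893864, -0.58781574,  0.02      ]), array([ 0.53943223, -0.5963767 ,  0.4       ])]
3.0417
6.0167 [ 5.79575744e-01 -2.25564194e-02  1.66346731e+00 -9.90111649e-05
  1.50041433e+00  1.67042114e+00] [0.49039872 0.35143785 0.17016963]
6.525 [ 0.96559526 -1.13893926  0.07634808]
```

```bash
python3 -c "
import cv2
a=cv2.imread('pics/s2.png');cv2.imwrite('pics/s2b.png',cv2.resize(a,None,fx=2,fy=2))"
```

```text
(no output)
```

View pics/s2b.png

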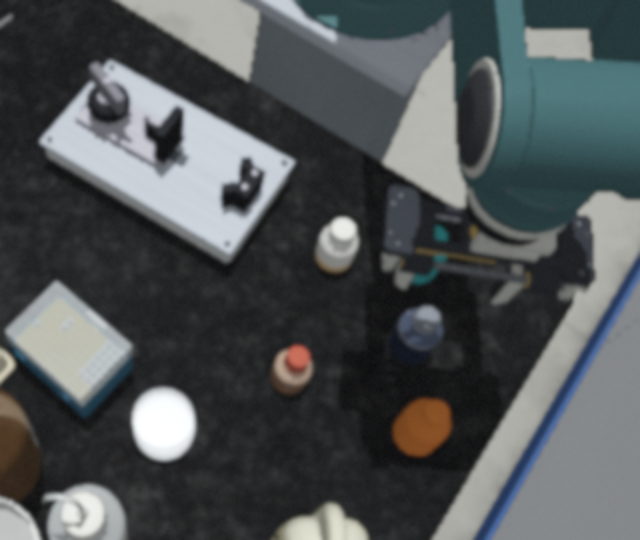

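The hand hovers over the dark bottle at (415,330) in the crop, and its jaws open away from the orange and turquoise neighbours. Descending.

```bash
python3 - <<'E'
from h import *
p=read_tool_pos()
hit=robot.line_to([.49,.352,.0232],vel=.15,max_force=8); print(hit,read_tool_pos(),read_time_s())
f0=read_ft_force()
if not hit:
    robot.gripper_to(.03,20); print("w",read_grip_width(),read_ft_force()-f0,read_time_s())
    im=optics.grab_frame("side"); cv2.imwrite("pics/s3.png",cv2.resize(im[180:380,360:560],None,fx=3,fy=3))
E
```

```text
False [0.49044323 0.3523088  0.0242071 ] 7.65
w 0.04935899735732178 [-0.84362948  0.01788737  0.85733288] 8.3083
```

View pics/s3.png

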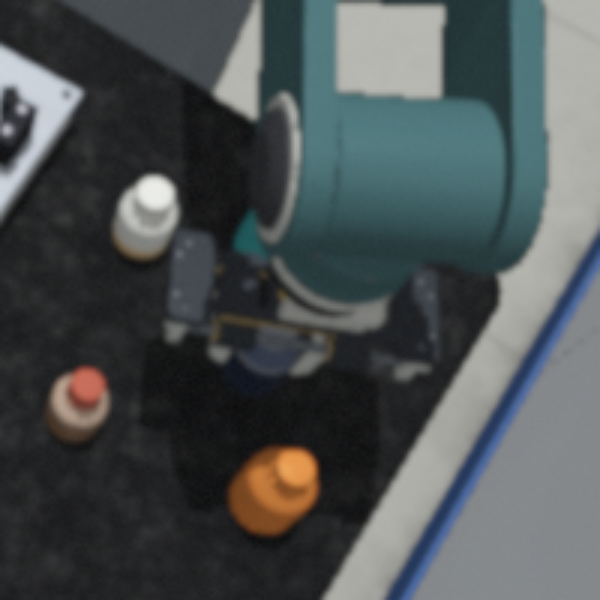

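```bash
cat >> h.py <<'E'
C=np.array([.47621,-.02734]); A=np.radians(94.116)
EX=np.array([np.cos(A),np.sin(A)]); EY=np.array([-EX[1],EX[0]])
def wl(x,y,z): return np.r_[C+EX*x+EY*y,z]
def loc(p): p=np.array(p)[:2]-C; return np.array([p@EX,p@EY])
YAW=A-np.pi/2
E
python3 - <<'E'
from h import *
robot.line_to([.49,.352,.17],vel=.25)
robot.goto(wl(.066,0,.15),down(YAW)); print(read_time_s(),read_tool_pos(),loc(read_tool_pos()),read_grip_width(),read_joint_pos()[5])
im=optics.grab_frame("side"); cv2.imwrite("pics/s4.png",cv2.resize(im[140:320,240:440],None,fx=3.3,fy=3.3))
im=optics.grab_frame("top"); cv2.imwrite("pics/t4.png",cv2.resize(im[210:340,260:440],None,fx=4,fy=4))
E
```

```text
10.6083 [0.47145396 0.03881747 0.14958377] [ 6.63282020e-02 -4.74421871e-06] 0.04954412216677159 -0.043195573109276894
```

View pics/s4.png

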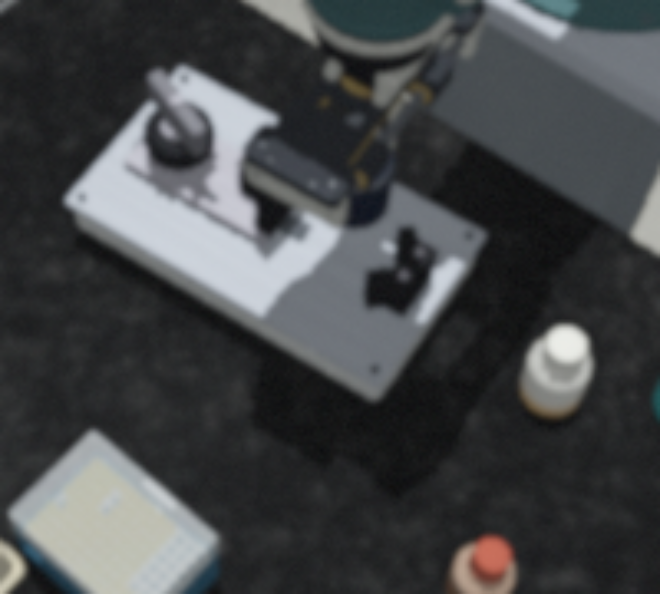

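View pics/t4.png

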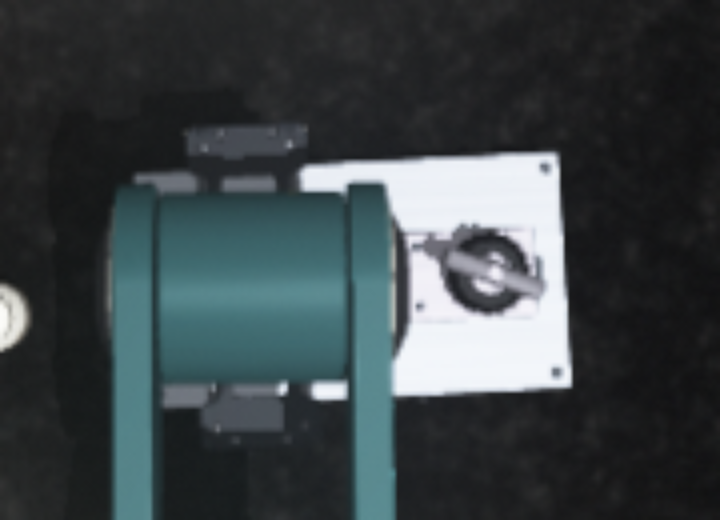

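```bash
python3 - <<'E'
from h import *
robot.line_to(wl(.065,0,.085),vel=.15)
hit=robot.line_to(wl(.065,0,.0715),vel=.03,max_force=4); print(hit,read_tool_pos(),read_ft_force(),read_time_s())
E
```

```text
True [0.47172193 0.03749414 0.0727829 ] [1.12012625 0.47230101 2.82156226] 11.725
```

```bash
python3 - <<'E'
from h import *
robot.gripper_to(.075,20); print(read_time_s())
robot.line_to(wl(.065,0,.20),vel=.25)
robot.goto(wl(0.003,0,.20),down(YAW)); print(read_time_s())
im=optics.grab_frame("side"); cv2.imwrite("pics/s5.png",cv2.resize(im[140:320,240:440],None,fx=3.3,fy=3.3))
im=optics.grab_frame("top"); cv2.imwrite("pics/t5.png",cv2.resize(im[210:340,260:440],None,fx=4,fy=4))
E
```

```text
12.3583
13.375
```

View pics/s5.png

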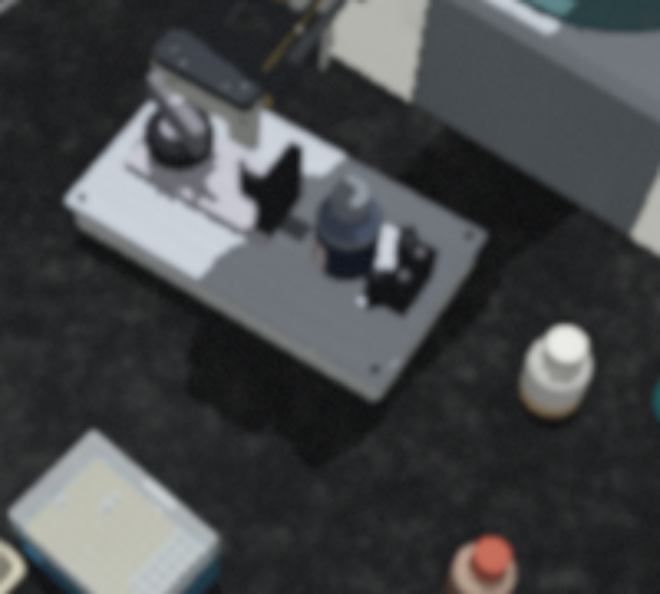

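View pics/t5.png

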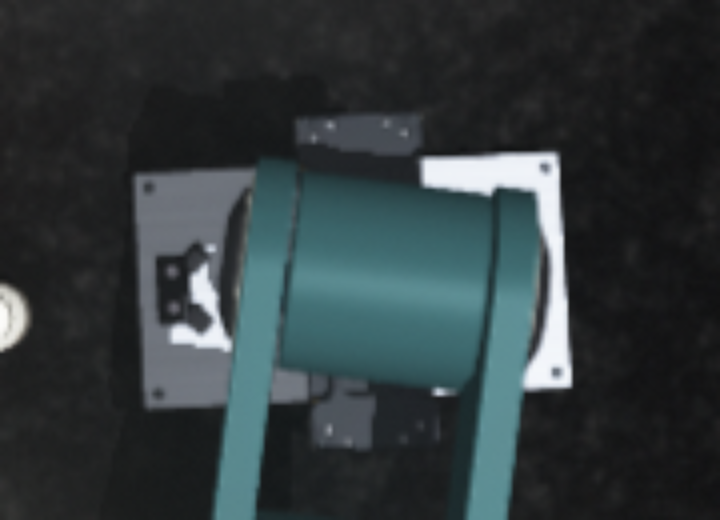

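```bash
python3 - <<'E'
from h import *
print("cap local",loc(atz("side",(240+350/3.3,140+188/3.3),.143)))
for d in tip_of("side","bottle_mid"): print(d["score"],d["centre"],loc(d["centre"]))
hit=robot.line_to(wl(.0035,0,.0862),vel=.15,max_force=8); print(hit,read_tool_pos(),read_time_s())
f0=read_ft_force()
if not hit:
    robot.gripper_to(.03,15); f=read_ft_force()-f0; print("w",read_grip_width(),f,"local",f[:2]@EX,f[:2]@EY,read_time_s(),read_wrist_torque())
E
```

```text
cap local [ 6.56068092e-02 -1.33131807e-05]
0.97 [0.475, 0.0361, 0.0948] [ 0.06336322 -0.00334659]
0.97 [0.5787, 0.4165, 0.0493] [ 0.43533892 -0.13408271]
0.71 [0.4786, -0.0268, -0.0056] [ 0.00036706 -0.00242259]
0.56 [0.3936, 0.3063, 0.0473] [0.33870888 0.05844959]
0.43 [0.6892, -0.3743, 0.0006] [-0.36135268 -0.18753726]
False [ 0.47638913 -0.02381047  0.08709099] 14.4333
w 0.04967622997187408 [-9.61077122  0.81017104  6.16309504] local 1.497903950489445 9.527832084936406 14.9583 [-0.05670399  1.36897653  0.04085814]
```

```bash
python3 - <<'E'
from h import *
for dy in(.001,.002):
    robot.line_to(wl(.0035,dy,.0862),vel=.02); f=read_ft_force(); print(dy,loc(read_tool_pos()),f,"loc",f[:2]@EX,f[:2]@EY,read_wrist_torque(),read_time_s())
E
```

```text
0.001 [0.00348501 0.00075331] [3.135036   0.59574415 1.24159141] loc 0.3691873099002268 -3.1697101656656463 [ 0.06189591 -0.16790265  0.05257508] 15.2083
0.002 [0.00350919 0.0008224 ] [14.31982934  1.90608161 -4.55734884] loc 0.873345625585063 -14.419706195406532 [ 0.26107445 -1.99477881 -0.00564289] 15.4583
```

```bash
python3 - <<'E'
from h import *
dy=.0007
robot.line_to(wl(.0035,dy,.0862),vel=.02); F=lambda:(lambda f:(round(f[:2]@EX,2),round(f[:2]@EY,2),round(f[2],2)))(read_ft_force())
print(F())
h=robot.line_to(wl(.038,dy,.0862),vel=.06,max_force=30); print(h,loc(read_tool_pos()),F(),read_time_s())
h=robot.line_to(wl(.055,dy,.0862),vel=.02,max_force=12); print(h,loc(read_tool_pos()),F(),read_time_s())
im=optics.grab_frame("side"); cv2.imwrite("pics/s6.png",cv2.resize(im[140:320,240:440],None,fx=3.3,fy=3.3))
E
```

```text
(np.float64(1.26), np.float64(1.12), np.float64(4.5))
False [0.03837404 0.00064484] (np.float64(3.55), np.float64(1.42), np.float64(5.36)) 16.4333
True [0.04764725 0.00065333] (np.float64(0.51), np.float64(-0.56), np.float64(3.88)) 17.0
```

View pics/s6.png

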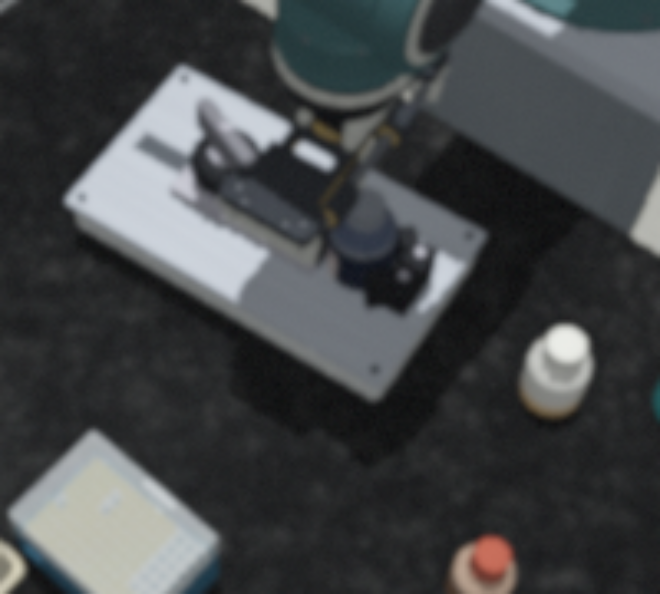

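```bash
python3 - <<'E'
from h import *
dy=.0007
F=lambda:(lambda f:(round(f[:2]@EX,2),round(f[:2]@EY,2),round(f[2],2)))(read_ft_force())
for x in(.0485,.0495,.0505):
    h=robot.line_to(wl(x,dy,.0862),vel=.015,max_force=18); print(h,loc(read_tool_pos()),F(),read_time_s())
    if h: break
E
```

```text
False [0.04791355 0.00065599] (np.float64(-5.18), np.float64(0.37), np.float64(5.39)) 17.3
False [0.04829678 0.00067197] (np.float64(-11.16), np.float64(0.19), np.float64(4.58)) 17.55
False [0.04907181 0.00069807] (np.float64(-13.91), np.float64(0.31), np.float64(3.1)) 17.8
```

```bash
python3 - <<'E'
from h import *
dy=.0007
F=lambda:(lambda f:(round(f[:2]@EX,2),round(f[:2]@EY,2),round(f[2],2)))(read_ft_force())
robot.gripper_to(.03,40); print(loc(read_tool_pos()),F(),read_grip_width())
for x in(.0505,.0510,.0515,.052,.0525):
    h=robot.line_to(wl(x,dy,.0862),vel=.015,max_force=18); f=F(); print(x,loc(read_tool_pos()),f,read_time_s())
    if f[0]<-20: break
E
```

```text
[0.04917058 0.00064965] (np.float64(-11.37), np.float64(0.26), np.float64(4.02)) 0.04963600776621019
0.0505 [0.04918176 0.00066457] (np.float64(-12.42), np.float64(0.05), np.float64(4.54)) 18.2667
0.051 [0.0495353  0.00067796] (np.float64(-13.65), np.float64(0.12), np.float64(3.52)) 18.5167
0.0515 [0.04982799 0.00067837] (np.float64(-16.29), np.float64(0.75), np.float64(3.9)) 18.7667
0.052 [0.04989532 0.00069797] (np.float64(-20.05), np.float64(0.69), np.float64(4.45)) 19.0167
```

```bash
python3 - <<'E'
from h import *
robot.gripper_to(.075,15); print(read_time_s(),loc(read_tool_pos()))
p=read_tool_pos(); robot.line_to([p[0],p[1],.19],vel=.25)
robot.goto([.33,.30,.22],down(YAW)); print(read_time_s())
im=optics.grab_frame("side"); cv2.imwrite("pics/s7.png",cv2.resize(im[140:320,240:440],None,fx=3.3,fy=3.3,interpolation=cv2.INTER_CUBIC))
for d in silhouettes("side","knob_grip"): print(d["score"],d["region"].sum())
im=optics.grab_frame("top"); cv2.imwrite("pics/t7.png",cv2.resize(im[240:320,285:412],None,fx=6,fy=6,interpolation=cv2.INTER_CUBIC))
for l in("knob_grip","jaw_grip","bottle_mid"):
    for n in("top","side"): print(l,n,[(round(d["score"],2),np.r_[loc(d["centre"]),d["centre"][2]].round(4)) for d in tip_of(n,l) if abs(d["centre"][1])<.15 and d["centre"][2]>.05])
E
```

```text
19.65 [0.05206953 0.00070888]
21.4
0.57 249
knob_grip top [(0.49, array([-0.0466,  0.0012,  0.1185]))]
knob_grip side [(0.79, array([-0.0444, -0.0003,  0.1201]))]
jaw_grip top [(0.58, array([ 0.0427, -0.0021,  0.1062]))]
jaw_grip side [(0.66, array([ 0.0472, -0.003 ,  0.1079]))]
bottle_mid top [(0.69, array([0.0825, 0.0002, 0.0964]))]
bottle_mid side [(0.66, array([0.0796, 0.0003, 0.0954]))]
```

View pics/t7.png

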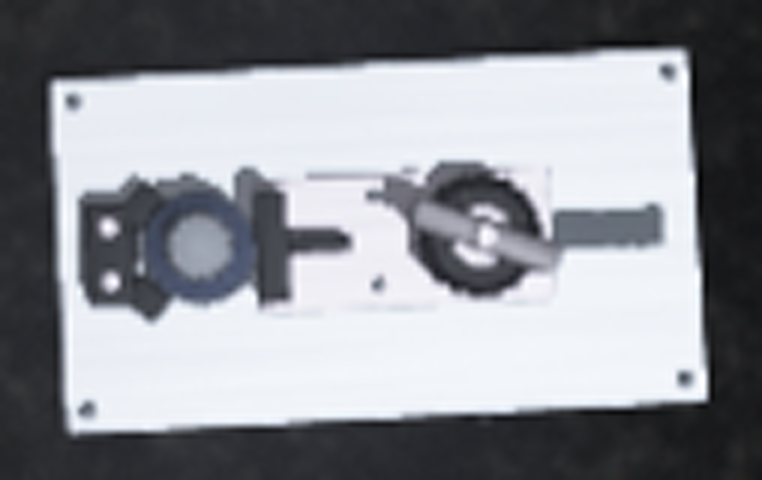

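View pics/s7.png

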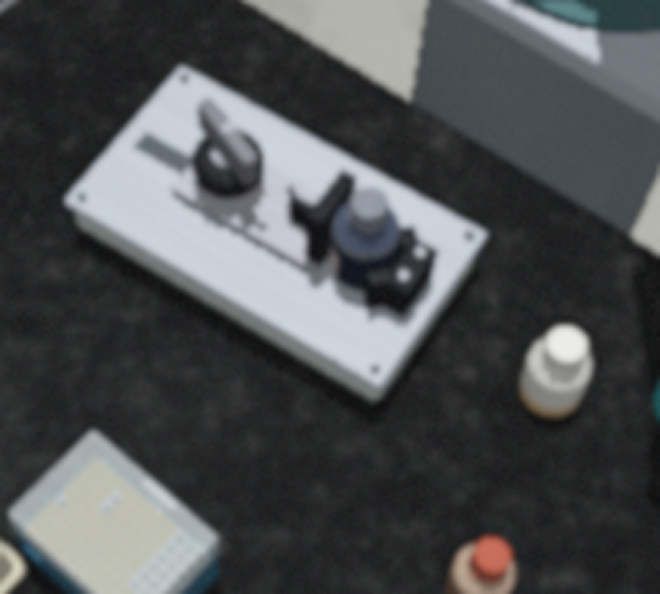

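```bash
python3 - <<'E'
from h import *
cr=lambda x,y:(285+x/6-.4,240+y/6-.4)
h1,h2=atz("top",cr(417,215),.132),atz("top",cr(553,257),.132)
print(loc(h1),loc(h2),loc((h1+h2)/2),np.degrees(np.arctan2(*(h1-h2)[1::-1])))
# pca of bright handle pixels from segmentation
im=optics.grab_frame("top")
for d in silhouettes("top","knob_grip"):
    v,u=np.nonzero(d["region"]); 
    if abs(u.mean()-365)>15: continue
    P=np.array([atz("top",(a,b),.132)[:2] for a,b in zip(u,v)]); c=P.mean(0); w,V=np.linalg.eigh(np.cov(P.T)); V=V[:,1]
    print(d["score"],loc(c),np.degrees(np.arctan2(V[1],V[0])),np.sqrt(12*w),u.mean(),v.mean())
yaw=np.radians(74.7)-np.pi/2
for x in(-.043,):
    for y in(yaw,yaw+1.3,yaw-2.4): print(robot.inverse_kinematics(wl(x,.0007,.19),down(y)))
E
```

```text
[-0.01421862 -0.009976  ] [-0.07157977  0.011124  ] [-0.0428992  0.000574 ] 73.92022098737682
0.46 [-0.04426404  0.00207061] 72.00176142582752 [0.01440739 0.06335803] 365.99285714285713 279.48571428571427
[-1.98541838e-01 -3.02351281e-01  1.87748635e+00 -4.44089210e-16
  1.56645758e+00  6.84935377e-02]
[-1.98541838e-01 -3.02351281e-01  1.87748635e+00 -4.44089210e-16
  1.56645758e+00 -1.23150646e+00]
[-1.98541838e-01 -3.02351281e-01  1.87748635e+00 -4.44089210e-16
  1.56645758e+00  2.46849354e+00]
```

```bash
python3 - <<'E'
from h import *
yaw=np.radians(74.0-90)
robot.gripper_to(.045,20)
robot.goto(wl(-.043,.0007,.19),down(yaw)); print(read_time_s(),read_tool_pos())
h=robot.line_to(wl(-.043,.0007,.1040),vel=.12,max_force=6); print(h,read_tool_pos(),loc(read_tool_pos()),read_time_s())
im=optics.grab_frame("side"); cv2.imwrite("pics/s8.png",cv2.resize(im[140:260,240:400],None,fx=4,fy=4,interpolation=cv2.INTER_CUBIC))
print(read_ft_force(),read_wrist_torque())
E
```

```text
24.125 [ 0.47865902 -0.06953694  0.19012876]
False [ 0.47896325 -0.07025689  0.10478632] [-0.04300382  0.00033426] 24.9917
[-0.25024913  0.39743758  0.18839042] [-0.0365428  -0.06999506 -0.05431691]
```

View pics/s8.png

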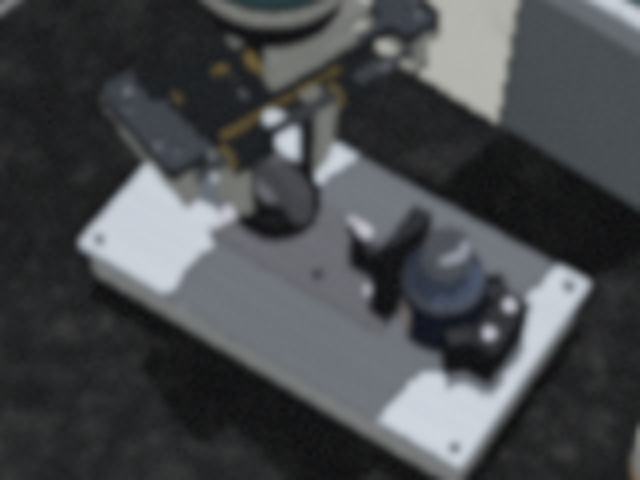

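The fingers straddle the handle at around (275,170) in the crop. Next I grip it and turn backwards in small steps, watching torque.

```bash
python3 - <<'E'
from h import *
t0=read_wrist_torque()[2]; f0=read_ft_force()
robot.gripper_to(.005,25); print("w",read_grip_width(),read_ft_force()-f0,read_wrist_torque()[2]-t0,read_time_s())
if read_grip_width()>.01:
    q0=read_joint_pos(); q=q0.copy(); 
    for i in range(14):
        q[5]-=0.1; robot.set_joints(q); tz=read_wrist_torque()[2]-t0
        print(round(q[5]-q0[5],2),round(read_joint_pos()[5]-q0[5],3),round(tz,3),round(read_time_s(),2),np.round(read_ft_force()-f0,1))
        if abs(tz)>.25: break
E
```

```text
w 0.013689926615552503 [0.0732106  0.15106797 0.21321571] 0.07475393303538005 25.6417
-0.1 -0.098 0.053 25.89 [ 1.1 -0.8  1.4]
-0.2 -0.195 0.116 26.14 [ 0.  -0.1 -0.2]
-0.3 -0.295 0.113 26.39 [-0.4 -0.9 -0.2]
-0.4 -0.394 0.179 26.64 [ 0.8 -0.6 -2.6]
-0.5 -0.494 0.138 26.89 [ 0.4 -0.5 -8. ]
-0.6 -0.594 0.111 27.14 [ 1.6 -0.5 -8.7]
-0.7 -0.694 0.092 27.39 [-1.  -0.8 -8.3]
-0.8 -0.794 0.097 27.64 [ 0.7 -0.9 -7.5]
-0.9 -0.894 0.165 27.89 [ 0.5 -0.2 -8.3]
-1.0 -0.994 -0.265 28.14 [ 0.4 -1.  -8.6]
```

```bash
python3 - <<'E'
from h import *
q=read_joint_pos(); q[5]+=.12; robot.set_joints(q); print(read_wrist_torque()[2],read_joint_pos()[5])
robot.gripper_to(.035,25); robot.sleep(.2); print(read_ft_force(),read_time_s())
im=optics.grab_frame("side"); cv2.imwrite("pics/s9.png",cv2.resize(im[140:260,240:400],None,fx=4,fy=4,interpolation=cv2.INTER_CUBIC))
print([(round(d["score"],2),np.r_[loc(d["centre"]),d["centre"][2]].round(4)) for d in tip_of("side","knob_grip")])
E
```

```text
-0.09373274499206563 -0.7923092187130746
[-0.11088846 -0.20350311  0.00906663] 29.175
[(0.55, array([0.0818, 0.0002, 0.091 ]))]
```

View pics/s9.png

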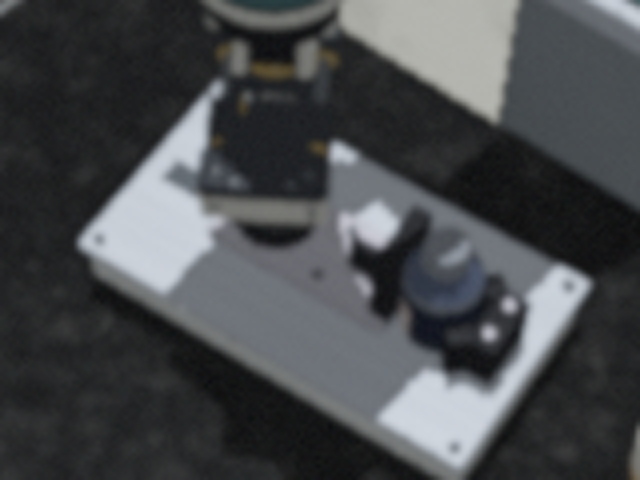

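```bash
python3 - <<'E'
from h import *
p=read_tool_pos(); h=robot.line_to([*wl(-.043,.0007,0)[:2],.0940],vel=.06,max_force=4); print(h,read_tool_pos(),read_ft_force(),read_time_s())
if not h:
    t0=read_wrist_torque()[2]; f0=read_ft_force()
    robot.gripper_to(.005,40); print("w",read_grip_width(),read_ft_force()-f0,read_wrist_torque()[2]-t0,read_time_s())
    q0=read_joint_pos(); q=q0.copy()
    for i in range(8):
        q[5]+=0.22; robot.set_joints(q); tz=read_wrist_torque()[2]-t0
        print(round(q[5]-q0[5],2),round(tz,3),round(read_time_s(),2),np.round(read_ft_force()-f0,1))
        if abs(tz)>.25: break
    print(q0[5],q[5])
E
```

```text
False [ 0.47828346 -0.07022368  0.09332831] [ 0.08655743  0.07780976 -0.41621852] 29.5917
w 0.014112547070198548 [-0.05647628  0.05843871  0.87596397] -0.050214071167310255 30.0667
0.22 -0.05 30.39 [ 0.2 -0.   0.1]
0.44 -0.056 30.72 [-0.1  0.1 -0.5]
0.66 -0.065 31.04 [-0.4  0.4  0.6]
0.88 -0.153 31.37 [-0.4  0.6  0.5]
1.1 -0.05 31.69 [ 0.3 -0.2  0.7]
1.32 -0.037 32.02 [0.2 0.  1.2]
1.54 -0.092 32.34 [-0.3 -0.3  1.1]
1.76 -0.11 32.67 [-1.4 -0.3  0.2]
-0.7929333177491665 0.9670666822508334
```

```bash
python3 - <<'E'
from h import *
q=read_joint_pos(); q[5]=.967
for i in range(12):
    q[5]+=0.08; robot.set_joints(q); tz=read_wrist_torque(); J=read_joint_pos()[5]
    print(round(q[5],3),round(J,3),np.round(tz,3),round(read_time_s(),2),np.round(read_ft_force(),1),round(read_joint_torque()[5],2))
    if abs(tz[2])>.5 : break
E
```

```text
1.047 1.041 [ 0.066  0.032 -0.088] 32.92 [-0.4 -0.6  0.5] 0.66
1.127 1.122 [-0.     0.049 -0.049] 33.17 [-0.1  0.   0.3] 0.7
1.207 1.202 [ 0.052  0.009 -0.015] 33.42 [-0.6 -0.1  1. ] 0.72
1.287 1.283 [ 0.05   0.093 -0.038] 33.67 [-0.5  0.1  1.2] 0.73
1.367 1.363 [-0.002 -0.01  -0.071] 33.92 [-0.5  0.1  1. ] 0.7
1.447 1.443 [0.034 0.063 0.045] 34.17 [-0.5 -0.1  0.9] 0.79
1.527 1.523 [-0.014  0.107 -0.074] 34.42 [-0.3 -0.2  0.7] 0.68
1.607 1.603 [0.042 0.069 0.083] 34.67 [-1.   0.2  0.6] 0.78
1.687 1.683 [-0.683  0.202 -0.159] 34.92 [-0.7 -3.4  1.9] 0.62
1.767 1.763 [-0.382  0.16   0.095] 35.17 [-0.9 -3.   1.6] 0.88
1.847 1.843 [-0.462  0.286  0.108] 35.42 [-0.8 -2.1  2.1] 0.88
1.927 1.923 [-0.42   0.242  0.127] 35.67 [-2.3 -2.6  2.9] 0.88
```

```bash
python3 - <<'E'
from h import *
im=optics.grab_frame("side"); cv2.imwrite("pics/s10.png",cv2.resize(im[140:260,240:400],None,fx=4,fy=4,interpolation=cv2.INTER_CUBIC))
im=optics.grab_frame("top"); cv2.imwrite("pics/t10.png",cv2.resize(im[210:340,260:440],None,fx=4,fy=4,interpolation=cv2.INTER_CUBIC))
q=read_joint_pos(); q[5]=1.927
for i in range(3):
    q[5]+=0.04; robot.set_joints(q); tz=np.mean([read_wrist_torque() for _ in range(3)],0); J=read_joint_pos()[5]
    print(round(q[5],3),round(J,3),np.round(tz,3),round(read_time_s(),2),np.round(read_ft_force(),1),round(read_joint_torque()[5],2),read_grip_width())
    if abs(tz[2])>.5 : break
E
```

```text
1.967 1.965 [-0.433  0.245  0.219] 36.02 [-1.3 -2.7  2.2] 0.58 0.01371828693560519
2.007 2.005 [-0.499  0.319  0.228] 36.27 [-2.3 -1.8  2.3] 0.59 0.013946686511497565
2.047 2.045 [-0.382  0.305  0.19 ] 36.52 [-1.7 -2.3  2.9] 0.59 0.013841323490316085
```

View pics/s10.png

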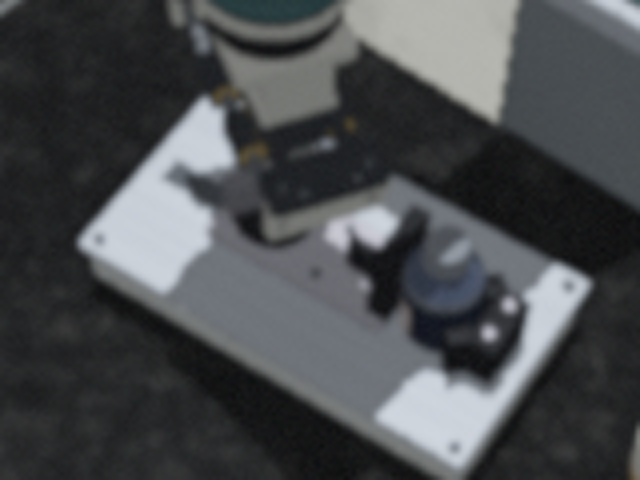

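View pics/t10.png

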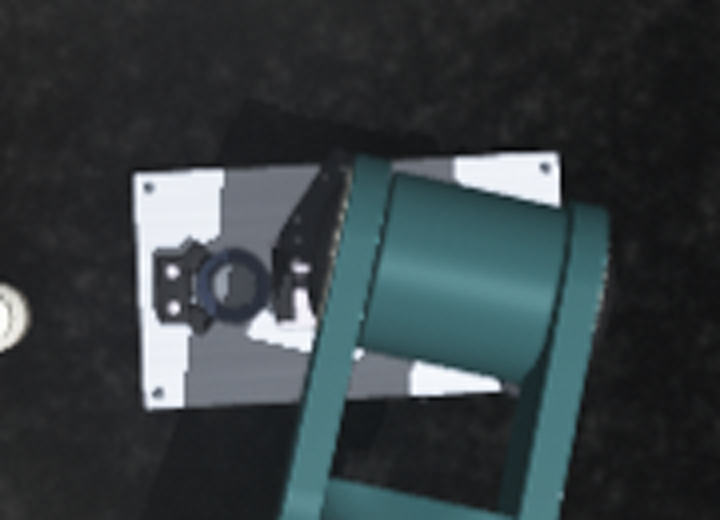

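```bash
python3 - <<'E'
from h import *
robot.gripper_to(.045,20); print(read_time_s(),read_ft_force(),read_wrist_torque())
p=read_tool_pos(); h=robot.line_to([p[0],p[1],.20],vel=.2,max_force=10); print(h)
robot.goto([.33,.30,.22],down(YAW)); print(read_time_s(),read_tool_pos())
im=optics.grab_frame("side"); cv2.imwrite("pics/s11.png",cv2.resize(im[140:320,240:440],None,fx=3.3,fy=3.3,interpolation=cv2.INTER_CUBIC)); cv2.imwrite("pics/s11f.png",im)
im=optics.grab_frame("top"); cv2.imwrite("pics/t11.png",cv2.resize(im[240:320,285:412],None,fx=6,fy=6,interpolation=cv2.INTER_CUBIC)); cv2.imwrite("pics/t11f.png",im)
for l in("knob_grip","jaw_grip","bottle_mid"):
    for n in("top","side"): print(l,n,[(round(d["score"],2),np.r_[loc(d["centre"]),d["centre"][2]].round(4)) for d in tip_of(n,l) if abs(d["centre"][1])<.15 and d["centre"][2]>.05])
for d in silhouettes("top","knob_grip"):
    v,u=np.nonzero(d["region"]); 
    P=np.array([atz("top",(a,b),.122)[:2] for a,b in zip(u,v)]); c=P.mean(0); w,V=np.linalg.eigh(np.cov(P.T)); V=V[:,1]
    print(d["score"],loc(c),np.degrees(np.arctan2(V[1],V[0])),np.sqrt(12*w),u.mean(),v.mean())
E
```

```text
37.225 [-0.45202245 -0.62838501  0.04218972] [ 0.12871507  0.00659777 -0.00919304]
False
39.3833 [0.33033082 0.29956356 0.21953214]
knob_grip top [(0.72, array([-0.0465,  0.0026,  0.1076])), (0.42, array([ 0.0823, -0.0003,  0.0965]))]
knob_grip side [(0.69, array([-0.0469,  0.0016,  0.112 ]))]
jaw_grip top [(0.8, array([ 0.0407, -0.0009,  0.1036])), (0.38, array([ 0.0801, -0.001 ,  0.0963]))]
jaw_grip side []
bottle_mid top [(0.82, array([0.0819, 0.0024, 0.0976]))]
bottle_mid side [(0.86, array([0.0801, 0.0036, 0.0928]))]
0.54 [-0.04404995  0.00197016] 141.48479052990515 [0.01879816 0.06191737] 365.63483146067415 279.4438202247191
```

View pics/t11.png

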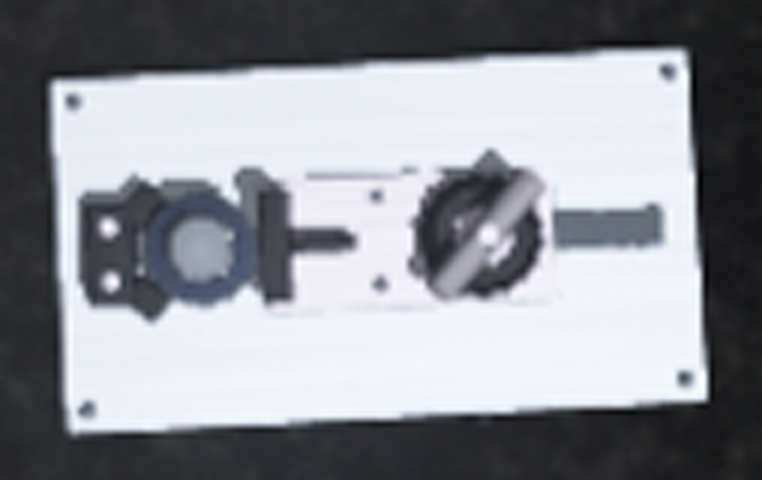

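View pics/s11.png

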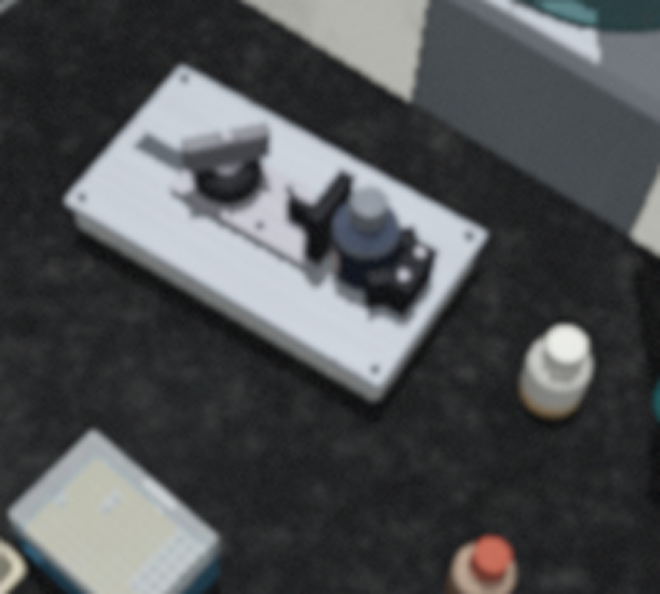

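```bash
python3 - <<'E'
import cv2,numpy as np
a=cv2.imread("pics/t7.png",0).astype(np.float32);b=cv2.imread("pics/t11.png",0).astype(np.float32)
for nm,(x0,x1,y0,y1) in dict(jaw=(230,360,160,310),dots=(365,395,265,300),vee=(60,140,180,320),bottle=(145,240,190,300),corner=(50,100,80,430),rail=(540,680,190,260)).items():
    A=np.ascontiguousarray(a[y0:y1,x0:x1]);B=np.ascontiguousarray(b[y0:y1,x0:x1])
    s,r=cv2.phaseCorrelate(A,B,cv2.createHanningWindow(A.shape[::-1],cv2.CV_32F)); print(nm,np.round(np.array(s)/6*2.73,2),"mm",round(r,2))
a=cv2.imread("pics/s7.png",0).astype(np.float32);b=cv2.imread("pics/s11.png",0).astype(np.float32)
for nm,(x0,x1,y0,y1) in dict(jaw=(285,355,165,280),vee=(380,440,230,310),bottle=(340,400,190,290),corner=(440,500,200,260)).items():
    A=np.ascontiguousarray(a[y0:y1,x0:x1]);B=np.ascontiguousarray(b[y0:y1,x0:x1])
    s,r=cv2.phaseCorrelate(A,B,cv2.createHanningWindow(A.shape[::-1],cv2.CV_32F)); print("side",nm,np.round(np.array(s)/3.3,2),"px",round(r,2))
E
```

```text
jaw [ 0.31 -0.12] mm 0.48
dots [-0.04  0.02] mm 1.02
vee [ 0.05 -0.01] mm 1.05
bottle [0.02 0.03] mm 0.48
corner [ 0.   -0.01] mm 1.07
rail [ 0.01 -0.04] mm 0.86
side jaw [-0.02 -0.  ] px 0.55
side vee [-0.01 -0.01] px 0.72
side bottle [ 0.05 -0.06] px 0.58
side corner [0.01 0.01] px 0.72
```

```bash
python3 - <<'E'
from h import *
a=cv2.imread("pics/top0.png");b=cv2.imread("pics/t11f.png")
d=cv2.GaussianBlur(cv2.absdiff(a,b),(5,5),0).max(2)>35
n,l,st,c=cv2.connectedComponentsWithStats(d[:345].astype(np.uint8)); print([s.tolist() for s in st[1:] if s[4]>15])
E
python3 - <<'E'
from station import *
job.job_done(); print(read_time_s())
E
```

```text
[[199, 264, 21, 17, 283], [307, 265, 90, 27, 1689], [214, 300, 19, 18, 215], [505, 303, 48, 19, 593], [154, 314, 66, 31, 888]]
the job is handed in; nothing more can be done
the job is handed in; nothing more can be done
```

The dark, grey-capped bottle is clamped in the vee and the knob is tightened down until its handle gave. I handed the job in at about 40 s of the 69 s allowed.

**What I did**
- **Bottle:** I stood it about 15 mm short of the nest and about 0.7 mm off centre. The jaw pushed it home, and I stopped at about 20 N in all, including the carriage's own 5 N of rub.
- **Backwards turn:** I turned the knob back about 1 rad to its rear stop. I came 0.12 rad off that stop and opened the fingers, and the knob dropped.
- **Forwards turn:** it ran freely past 1.7 rad, where a crossed knob would have jammed, and reached its stop at about 2.6 rad. The handle then gave by about 0.33 rad. I let go and moved the arm clear.

**Last checks**
- **Knob dropped:** my fingers went down freely to the lower grip height. The networks put the grip point at 108 mm and 112 mm, against 111 mm expected.
- **Handle:** its angle in the top picture (-38.5°) matches the gripper's turn (-38.6°), so the grip did not slip.
- **Carriage and bottle:** a mark on the carriage and the bottle moved less than 0.1 mm in the top picture during tightening.

**Weaker or disagreeing readings**
- The top-picture match on the jaw plate alone showed a 0.3 mm shift, but its match quality was low. The carriage mark and the side view showed none, so I put it down to shadow.
- The wrist torque while the handle gave read about 0.2 to 0.27 N m, a little under the nominal 0.3, and it was noisy.
- Comparing the first and last top pictures, the bottle's old place and the shaker changed as expected. The other changed spots include one over the turquoise bottle. I read those as the arm and its shadow, and I did not check that bottle again.

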